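Show the technician the next regulator and its torque adapter

TASK

Call the technician and show the next service job: press the green call button fully down and let it come back up, then point at the yellow second stage with the fingertips two to three centimetres above the middle of its front cover and hold still there for two seconds. Then point in the same way at the middle of the stainless torque adapter, and finish still pointing at it, so that the technician picks up the right pair. Touch nothing but the button, and do not bring the fingertips close over the black or blue second stage or the white clamp.

Things in the scene. Friction and masses are not known exactly. Their poses are not given: they have to be found in the camera images.
- call_button_top (a point): Centre of the top face of the green call button (32 mm across), a spring push button standing in a grey housing fixed to the worktop. Moves down with the button. z up. The housing is 48 mm across and 12 mm high. With the button up this point is 22 mm above the worktop.
- call_button (a joint): Travel of the call button in m: 0 up, 0.006 fully down. A spring pushes it back; fully down takes about 5 N.
- yellow_stage: Regulator second stage: round safety yellow body 66 mm across lying face up on the stand, with an exhaust tee (black bar 60 mm wide) at -x reaching 43 mm from the axis and a steel hose port at +y reaching 45 mm. Loose, about 130 to 250 g. Origin on the axis in the underside of the round body, on the stand's plate; z up; front cover's top 40 mm above it.
- yellow_stage_top (a point): Centre of the yellow second stage's front cover, on its top surface; z up. The thing to point at first.
- black_stage: Regulator second stage: round matte black body 66 mm across lying face up on the stand, with an exhaust tee (black bar 60 mm wide) at -x reaching 43 mm from the axis and a steel hose port at +y reaching 45 mm. Loose, about 130 to 250 g. Origin on the axis in the underside of the round body, on the stand's plate; z up; front cover's top 40 mm above it. Not to be pointed at.
- black_stage_top (a point): Centre of the black second stage's front cover, on its top surface; z up.
- blue_stage: Regulator second stage: round cobalt blue body 66 mm across lying face up on the stand, with an exhaust tee (black bar 60 mm wide) at -x reaching 43 mm from the axis and a steel hose port at +y reaching 45 mm. Loose, about 130 to 250 g. Origin on the axis in the underside of the round body, on the stand's plate; z up; front cover's top 40 mm above it. Not to be pointed at.
- blue_stage_top (a point): Centre of the blue second stage's front cover, on its top surface; z up.
- adapter: Stainless crowfoot torque adapter lying flat on the worktop: 74 mm long along its x, 36 mm wide, 14 mm thick, open jaw at +x, dark square drive hole at -x. Loose, 150 g. Origin in the underside at the middle of its length; z up.
- adapter_top (a point): Middle of the adapter's top face, 14 mm above the worktop; z up. The thing to point at last.
- clamp: White nylon mouthpiece clamp: a ring 40 mm across and 10 mm high with a small tab at +x reaching 36 mm from the centre, lying on the worktop. Loose, 15 g. Origin at the ring's centre in its underside. Not to be pointed at.
- clamp_top (a point): Centre of the clamp's ring at the height of its upper rim; z up.
- stand: Polished aluminium stand fixed to the worktop: a plate 345 mm long in y and reaching from 65 mm to -x to 50 mm to +x of the origin, its top 50 mm above the worktop, on side and rear walls, with three slots open to -x. The three second stages sit 115 mm apart along its y, in any order, mouthpiece tubes down in the slots. Origin at worktop height below the middle second stage; z up.
There are look-alikes about, which are no part of the job. What is shaped like the yellow_stage but turquoise is not meant. Of the things that look like the part that bears call_button_top, the larger one is meant.

How it is judged:
By the outcome, as a careful person would: the job done as asked, in the order asked, and still so for the second after the job is handed in, with the robot touching nothing.
It also fails if it takes over 48 s, if anything falls off the work surface, if the arm or the gripper's body presses on something with over 40 N, if the wrist force passes 120 N, or if a joint passes its speed limit or range.

ROBOT

A 6-joint arm with a two-finger parallel gripper is mounted at the origin on the work surface. World frame = base frame: x ahead of the robot, y to its left, z up, the work surface at z = 0. Lengths are in mm, angles in rad, forces in N, time in s.
With the tool pointing down it reaches from about 350 to 925 mm from the base axis. Payload 6.4 kg.
Tool frame: the origin (TCP) lies at the very end of the fingers, on their centre line; the grasp point (between the pads) lies 19 mm behind it; z points along the fingers, y is the direction in which the jaws open and shut (so a half turn about z gives the same grasp; the last joint's range is limited). The gripper opens to 94 mm and grips with 3 to 60 N. Pads are 16 mm wide; open, the fingers measure 119 mm over their backs; the gripper's body (75 mm by 177 mm) begins 78 mm behind the grasp point.
Start: joints at [-1.441, 0.245, 1.558, -0, 1.339, -0.174], TCP at [194.451, -620.244, 205.455] pointing down, gripper open.
Joint ranges: [-3.13, 3.13], [-1.02, 2.26], [0.13, 2.54], [-0.95, 4.09], [0.21, 2.88], [-2.74, 2.74]. Speed limits (rad/s): [2.57, 2.57, 3.14, 3.14, 3.14, 3.14].

INTERFACE

Orientations are given as a unit quaternion [x, y, z, w].
In Python, from rig import env gives the robot as it stands.
- The arm moves only by the tool servo_tool, never from a script. Its argument "targets" is a list that holds one entry, the list of rows, each a list of 7 numbers: the opening in per cent of the stroke, from 0 (shut) to 100 (fully open), then the shift along the tool's x, y, z in cm, then the turn, a rotation vector about the tool's x, y, z in degrees. A call has 1 to 10 rows; each row is the pose to reach, as a shift and turn from the pose measured when the call began, along the tool's axes at that moment; what a row does not reach only later rows make up. A row lasts 1/12 s, in which the tool goes at most 41.7 mm and 7.16 degrees, less where a joint would pass 70% of its speed; a pose out of reach is approached as far as the arm can. A call with a gripper value outside its range is refused whole. The fingers move at their own pace and stop on an object; the grip force is fixed at half the most. Time passes only in rows, so rows that repeat a pose let the fingers close. It gives the time, the measured TCP pose, the force and the opening at its end, in the units of the state.
- env.state(): the state, without advancing time (a new reading comes with each control period).
- env.read_camera(name): name is "scene" or "top" or "wrist"; returns a dict with "pixels" (480x640x3 uint8, red, green, blue), "intrinsics" (3x3 intrinsics, pixels), "extrinsics" (4x4, takes a point from camera to world coordinates). Camera axes: x right, y up, looking along -z (the intrinsics and any distortion apply to the point x, -y, -z); pixel columns grow to the right and rows downward; lengths in mm; the calibration is good to about 2 mm. A picture is of the moment at which its call begins. There is no depth.
- env.finish_job(): hands the job in, once; it reports no verdict.
The state is a dict: "t": time; "joints": joint angles; "joint_vel": joint speeds; "tau": joint torques, N m; "eef_pos": TCP position; "ee_rot": TCP orientation; "ft_force": force on the tool from outside, world axes, zero at the start; "wrist_torque": the same for the moment, N m; "opening": finger opening in mm.
Only numpy, scipy, OpenCV 4.12 (cv2) and the standard library are available. Lean on these libraries where they do the work, as an engineer would, in place of code of your own. Each camera call takes 0.05 s, during which the arm holds its last target.

## Working session

There is one attempt and no reset: what is moved stays moved. The work goes in short steps, Python scripts to look and compute and a tool call to move; the robot and the scene stay as the last step left them, time stands still between calls to the robot, and variables do not carry over. Pictures are saved under pics/ and viewed, and the job is handed in when it is done.

Besides the shell and the picture viewer there is one more tool, called after ">>>" as name(argument=value, ...) on one line, values as JSON. servo_tool: Moves the arm, as the interface text tells. Its arguments: {"type":"object","properties":{"targets":{"type":"array"}},"required":["targets"]}

```bash
mkdir -p pics; ls; python3 - <<'E'
from rig import env
import cv2
s=env.state();print({k:s[k] for k in('t','eef_pos','ee_rot','ft_force','opening')})
for n in('scene','top'):
    c=env.read_camera(n);cv2.imwrite(f'pics/{n}1.png',c['pixels'][:,:,::-1]);print(n,c['intrinsics'],c['extrinsics'].round(3), c.keys())
E
```

```text
pics
{'t': 0.0, 'eef_pos': array([ 194.3491142 , -619.61254279,  204.35445646]), 'ee_rot': array([ 9.88488295e-01,  1.51294133e-01,  1.77259146e-05, -9.88217393e-04]), 'ft_force': array([-0.10925532, -0.56990084,  0.42046045]), 'opening': 94.35103540396787}
scene [[498.93762163   0.         323.46169545]
 [  0.         498.93762163 244.12386161]
 [  0.           0.           1.        ]] [[ 6.640000e-01 -5.550000e-01  5.010000e-01  1.006753e+03]
 [ 7.480000e-01  4.940000e-01 -4.430000e-01 -3.671890e+02]
 [-2.000000e-03  6.690000e-01  7.430000e-01  6.782590e+02]
 [ 0.000000e+00  0.000000e+00  0.000000e+00  1.000000e+00]] dict_keys(['pixels', 'intrinsics', 'extrinsics'])
top [[617.62043985   0.         312.34382521]
 [  0.         617.62043985 243.24755119]
 [  0.           0.           1.        ]] [[-7.000000e-03  9.960000e-01 -8.500000e-02  5.375910e+02]
 [-1.000000e+00 -6.000000e-03  1.800000e-02  1.190000e+01]
 [ 1.700000e-02  8.500000e-02  9.960000e-01  1.046182e+03]
 [ 0.000000e+00  0.000000e+00  0.000000e+00  1.000000e+00]] dict_keys(['pixels', 'intrinsics', 'extrinsics'])
```

View pics/scene1.png

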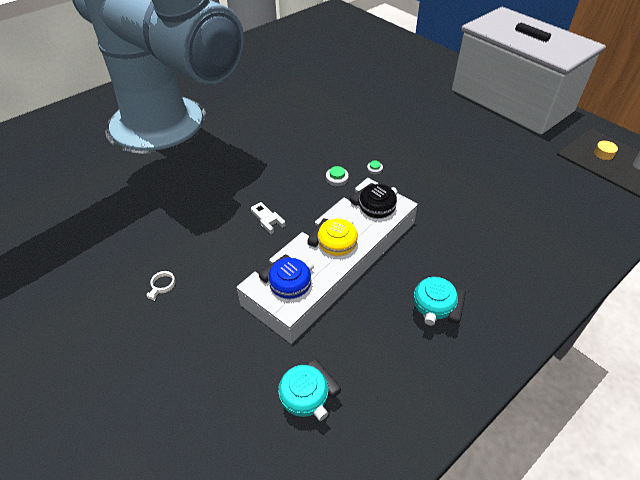

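View pics/top1.png

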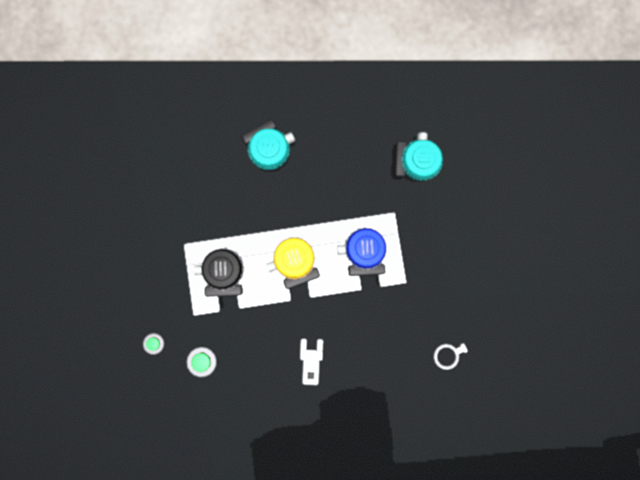

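The top view shows two green buttons, a small one at (153,344) and a large one at (201,362). The larger one at (201,362) is the one meant. Yellow stage is at (294,258), with black at (221,268) and blue at (367,248). The turquoise look-alikes are at (268,148) and (423,160). The adapter is at (312,362) and the clamp at (447,357). I'll measure these and check them in an enlarged crop.

```bash
cat > h.py <<'E'
import numpy as np,cv2
def ray(c,uv,z):
    K=c['intrinsics'];T=c['extrinsics'];p=np.linalg.inv(K)@[uv[0],uv[1],1.]
    d=T[:3,:3]@[p[0],-p[1],-p[2]];o=T[:3,3];return o+d*(z-o[2])/d[2]
def proj(c,P):
    K=c['intrinsics'];T=c['extrinsics'];q=T[:3,:3].T@(np.array(P)-T[:3,3]);p=K@[q[0],-q[1],-q[2]];return p[:2]/p[2]
def blobs(m,lo=30):
    n,l,s,ce=cv2.connectedComponentsWithStats(m.astype(np.uint8));return [(l==i,s[i],ce[i]) for i in range(1,n) if s[i][4]>lo]
E
python3 - <<'E'
from rig import env
from h import *
for n in('top','scene'):
    c=env.read_camera(n);hsv=cv2.cvtColor(c['pixels'],cv2.COLOR_RGB2HSV);H,S,V=cv2.split(hsv)
    for nm,m,z in(('green',(H>55)&(H<80)&(S>80)&(V>80),22),('yellow',(H>18)&(H<35)&(S>120)&(V>80),75),('blue',(H>105)&(H<130)&(S>150)&(V>80),75),('white',(S<50)&(V>150),14),('white',(S<50)&(V>150),0)):
        for b,s,ce in blobs(m):
            if s[4]>20000: continue
            cnt=cv2.findContours(b.astype(np.uint8),0,2)[0][0];r=cv2.minAreaRect(cnt)
            print(n,nm,s[:5],ce.round(1),ray(c,ce,z)[:2].round(1),'rect',np.round(r[0],1),np.round(r[1],1),round(r[2],1),ray(c,r[0],z)[:2].round(1))
    if n=='top': cv2.imwrite('pics/crop1.png',cv2.resize(c['pixels'][210:400,130:400,::-1],None,fx=2.9,fy=2.9,interpolation=2))
    else: cv2.imwrite('pics/crop2.png',cv2.resize(c['pixels'][140:340,220:430,::-1],None,fx=3,fy=3,interpolation=2))
E
```

```text
top green [146 337  13  14 135] [152.3 343.5] [462.2 256.6] rect [152.3 343.6] [12. 13.] 71.6 [462.1 256.4]
top green [192 353  18  19 277] [200.5 362.1] [431.4 177.7] rect [200.5 362. ] [18. 17.] 90.0 [431.5 177.7]
top yellow [ 274  238   40   41 1145] [293.7 258. ] [597.3  24.1] rect [293.5 258. ] [40. 39.] 90.0 [597.4  24.4]
top blue [ 347  229   39   39 1016] [365.5 248. ] [612.5 -89.3] rect [366. 248.] [38. 38.] 90.0 [612.5 -90.1]
top white [285 133   9  10  62] [289.5 137.2] [807.   31.1] rect [289.7 137.4] [8.5 7.2] 63.4 [806.7  30.7]
top white [418 132   9   8  60] [422.4 135.9] [ 808.6 -196. ] rect [422.  135.5] [7. 8.] 90.0 [ 809.3 -195.2]
top white [ 184  213  223  103 9860] [294.  261.8] [594.8  24.4] rect [294.2 263.3] [ 72.8 215.8] 81.3 [592.2  24.1]
top white [219 262   3  14  34] [220.1 268. ] [585.2 147.6] rect [220.  268.5] [ 2. 13.] 0.0 [584.4 147.8]
top white [224 262   3  14  33] [224.8 268.7] [584.  139.8] rect [225.  268.5] [13.  2.] 90.0 [584.3 139.5]
top white [143 334  21  20 177] [153.7 343.3] [461.8 256.2] rect [153.  343.5] [19. 20.] 90.0 [461.5 257.3]
to
[... 6393 characters left out ...]
 17. ] 45.0 [960.8 -41.5]
scene white [486 443   9   9  37] [490.3 446.3] [970.3 -37.8] rect [490.6 446.7] [8.9 5.8] 63.4 [970.9 -38. ]
scene white [523 442  16   7  41] [531.4 445.3] [1006.2    4.5] rect [530.3 445.7] [ 5.5 14.7] 73.3 [1005.4    2.9]
scene white [528 451  10  12  39] [533.2 455.7] [1015.4   -5.5] rect [533.4 455.2] [11.7  7.6] 68.2 [1015.1   -4.8]
scene white [509 453   9  11  51] [513.1 457.8] [999.3 -27.7] rect [513. 458.] [10.  8.] 90.0 [999.4 -28.1]
scene white [489 456   9  11  36] [493.2 461. ] [984.3 -50.8] rect [492.9 460.8] [7.7 9.5] 9.5 [983.9 -50.9]
scene white [440 465  14  15  41] [447.1 473.8] [ 954.2 -108.6] rect [448.7 474. ] [ 6.1 19.1] 42.5 [ 955.8 -107.3]
```

View pics/crop1.png

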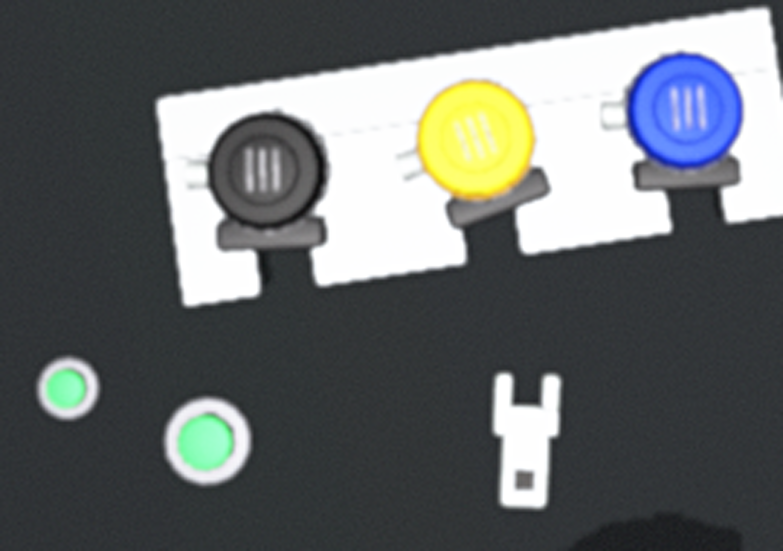

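View pics/crop2.png

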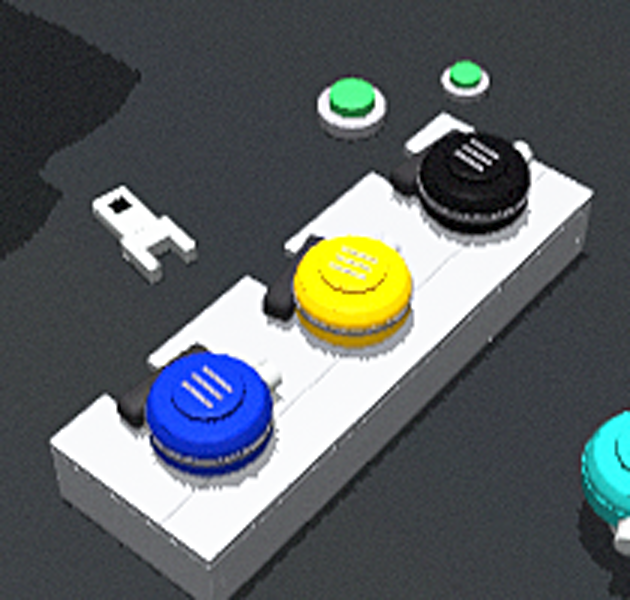

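The crops confirm both targets. The button meant is the larger one (housing about 29 px against 20 px), and the yellow stage sits in the middle of the stand between black and blue. Next I'll write a helper that gives shifts in tool axes.

```bash
cat > to.py <<'E'
import sys
from rig import env
from scipy.spatial.transform import Rotation as R
import numpy as np
s=env.state();r=R.from_quat(s['ee_rot']);p=s['eef_pos']
print('t',round(s['t'],2),'tcp',p.round(1),'zaxis',r.apply([0,0,1]).round(4),'F',s['ft_force'].round(2),'open',round(s['opening'],1),'j',np.round(s['joints'],2))
D=R.from_matrix(np.array([r.apply([1,0,0])*[1,1,0],np.zeros(3),[0,0,0]]).T) if 0 else None
for a in sys.argv[1:]:
    q=np.array(eval(a),float);print(a,'shift cm',(r.inv().apply(q-p)/10).round(2))
E
python3 to.py "(400,-200,225)" "(432.5,177,225)"
```

```text
t 0.2 tcp [ 194.4 -619.9  204.8] zaxis [-1.0e-04  1.2e-03 -1.0e+00] F [ 0.17 -0.37  0.07] open 94.0 j [-1.44  0.25  1.56  0.    1.34 -0.17]
(400,-200,225) shift cm [ 32.18 -33.92  -1.98]
(432.5,177,225) shift cm [ 46.56 -68.92  -1.93]
```

>>> servo_tool(targets=[[[0,3,-3,-2,0,0,0],[0,6,-6,-2,0,0,0],[0,9,-9,-2,0,0,0],[0,12,-12.5,-2,0,0,0],[0,15,-16,-2,0,0,0],[0,18,-19,-2,0,0,0],[0,21,-22,-2,0,0,0],[0,24,-25,-2,0,0,0],[0,27,-28,-2,0,0,0],[0,29.5,-31,-2,0,0,0]]])

```text
t: 1.03
eef_pos: [377.3, -248.2, 225.2]
ee_rot: [0.989, 0.151, 0.0, -0.0]
ft_force: [0.4, 1.2, -0.0]
opening: 31.1
```

```bash
python3 to.py "(400,-200,225)" "(432.5,177,225)"
```

```text
t 1.03 tcp [ 377.3 -248.2  225.2] zaxis [ 3.e-04  8.e-04 -1.e+00] F [ 0.4   1.21 -0.02] open 31.1 j [-0.83 -0.26  2.02  0.    1.38  0.43]
(400,-200,225) shift cm [ 3.6  -3.92  0.03]
(432.5,177,225) shift cm [ 17.96 -38.93   0.06]
```

>>> servo_tool(targets=[[[0,1.6,-3.5,0,0,0,0],[0,3.2,-7,0,0,0,0],[0,4.8,-10.5,0,0,0,0],[0,6.4,-14,0,0,0,0],[0,8,-17.5,0,0,0,0],[0,9.7,-21,0,0,0,0],[0,11.3,-24.5,0,0,0,0],[0,12.9,-28,0,0,0,0],[0,14.5,-31.5,0,0,0,0],[0,16,-34.8,0,0,0,0]]])

```text
t: 1.87
eef_pos: [425.8, 134.0, 225.7]
ee_rot: [0.988, 0.151, 0.001, -0.0]
ft_force: [0.9, -0.5, -0.1]
opening: 0.6
```

```bash
python3 to.py "(432.5,177,60)" "(432.5,177,110)"
```

```text
t 1.87 tcp [425.8 134.  225.7] zaxis [ 9.e-04  9.e-04 -1.e+00] F [ 0.86 -0.5  -0.12] open 0.6 j [ 0.05 -0.28  2.04  0.    1.38  1.32]
(432.5,177,60) shift cm [ 1.91 -3.9  16.57]
(432.5,177,110) shift cm [ 1.92 -3.9  11.57]
```

>>> servo_tool(targets=[[[0,1.5,-3,2,0,0,0],[0,1.9,-3.9,5,0,0,0],[0,1.9,-3.9,8,0,0,0],[0,1.9,-3.9,11,0,0,0],[0,1.9,-3.9,14,0,0,0],[0,1.9,-3.9,16,0,0,0],[0,1.9,-3.9,17,0,0,0],[0,1.9,-3.9,17.5,0,0,0],[0,1.9,-3.9,17.5,0,0,0],[0,1.9,-3.9,17.5,0,0,0]]])

```text
t: 2.7
eef_pos: [433.4, 177.1, 51.9]
ee_rot: [0.988, 0.151, 0.002, -0.0]
ft_force: [0.5, 0.4, 0.7]
opening: 0.3
```

```bash
python3 to.py "(432.5,177,22)" "(432.5,177,16)"; python3 - <<'E'
from rig import env
from h import *
import numpy as np
a=[env.read_camera(n)['pixels'] for n in('wrist','top','scene')]
im=np.hstack([cv2.resize(a[0],(400,300)),cv2.resize(a[2][100:250,260:460],(400,300))])
cv2.imwrite('pics/b.png',im[:,:,::-1])
E
```

```text
t 2.7 tcp [433.4 177.1  51.9] zaxis [ 0.0029  0.0012 -1.    ] F [0.5  0.38 0.75] open 0.3 j [0.14 0.02 2.12 0.   1.   1.41]
(432.5,177,22) shift cm [-0.1  -0.01  2.98]
(432.5,177,16) shift cm [-0.1  -0.01  3.58]
```

View pics/b.png

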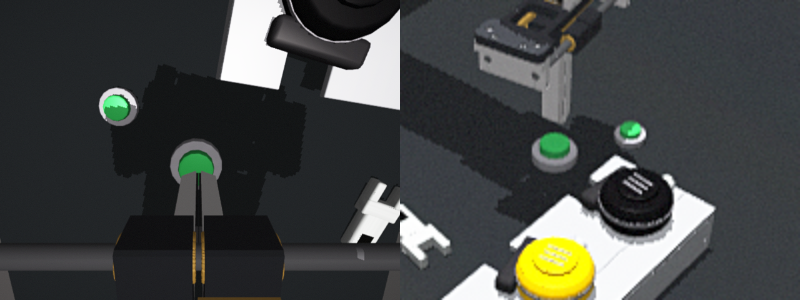

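The wrist view (left half) shows the shut fingertips over the larger green button at about (197,165), and the scene crop (right half) agrees. I'll press gradually.

>>> servo_tool(targets=[[[0,-0.1,0,1.0,0,0,0],[0,-0.1,0,1.8,0,0,0],[0,-0.1,0,2.4,0,0,0],[0,-0.1,0,2.8,0,0,0],[0,-0.1,0,3.0,0,0,0],[0,-0.1,0,3.2,0,0,0],[0,-0.1,0,3.3,0,0,0],[0,-0.1,0,3.3,0,0,0],[0,-0.1,0,3.3,0,0,0]]])

```text
t: 3.6
eef_pos: [432.8, 177.0, 19.4]
ee_rot: [0.988, 0.151, 0.002, -0.0]
ft_force: [-2.0, -0.8, 2.8]
opening: 0.2
```

```bash
python3 to.py "(432.5,177,16)"
```

```text
t 3.6 tcp [432.8 177.   19.4] zaxis [ 0.0037  0.0013 -1.    ] F [-1.98 -0.82  2.82] open 0.2 j [0.14 0.08 2.12 0.   0.93 1.41]
(432.5,177,16) shift cm [-0.03 -0.01  0.34]
```

Contact has been made, at 2.8 N. I'll keep going in small steps to the stop.

>>> servo_tool(targets=[[[0,0,0,0.1,0,0,0],[0,0,0,0.2,0,0,0],[0,0,0,0.3,0,0,0],[0,0,0,0.35,0,0,0],[0,0,0,0.4,0,0,0],[0,0,0,0.4,0,0,0]]])

```text
t: 4.1
eef_pos: [433.1, 177.0, 16.1]
ee_rot: [0.988, 0.151, 0.002, -0.0]
ft_force: [-4.8, -1.6, 10.7]
opening: 0.6
```

```bash
python3 to.py "(432.5,177,16)"
```

```text
t 4.1 tcp [433.1 177.   16.1] zaxis [ 0.0034  0.0012 -1.    ] F [-4.83 -1.56 10.65] open 0.6 j [0.14 0.09 2.12 0.   0.92 1.41]
(432.5,177,16) shift cm [-0.06 -0.02  0.01]
```

>>> servo_tool(targets=[[[0,0,0,0.1,0,0,0],[0,0,0,0.15,0,0,0],[0,0,0,0.15,0,0,0]]])

```text
t: 4.35
eef_pos: [433.2, 177.1, 16.0]
ee_rot: [0.988, 0.152, 0.001, -0.0]
ft_force: [-8.9, -2.4, 16.9]
opening: 0.2
```

The force went from 10.7 to 16.9 N with z unchanged at 16.0, so the button is on its stop. I'll lift now.

>>> servo_tool(targets=[[[0,0,0,-0.5,0,0,0],[0,0,0,-1.5,0,0,0],[0,0,0,-3.5,0,0,0],[0,0,0,-6.5,0,0,0],[0,0,0,-10,0,0,0],[0,0,0,-13.5,0,0,0],[0,0,0,-17,0,0,0],[0,0,0,-20,0,0,0],[0,0,0,-20,0,0,0],[0,0,0,-20,0,0,0]]])

```text
t: 5.18
eef_pos: [434.2, 177.1, 218.3]
ee_rot: [0.988, 0.152, 0.004, -0.0]
ft_force: [-0.4, -1.3, -0.8]
opening: 0.1
```

```bash
python3 to.py "(480,24,216)" "(597.5,24,215)" "(597.5,24,115)"; python3 - <<'E'
from rig import env
from h import *
c=env.read_camera('scene');a=c['pixels']
H,S,V=cv2.split(cv2.cvtColor(a,cv2.COLOR_RGB2HSV))
for b,s,ce in blobs((H>55)&(H<80)&(S>80)&(V>80)): print(s,ce.round(1))
cv2.imwrite('pics/c.png',cv2.resize(a[140:200,320:400],(800,600))[:,:,::-1])
E
```

```text
t 5.18 tcp [434.2 177.1 218.3] zaxis [ 0.0076  0.0017 -1.    ] F [-0.39 -1.31 -0.84] open 0.1 j [ 0.14 -0.21  2.    0.    1.35  1.41]
(480,24,216) shift cm [-0.23 15.98  0.24]
(597.5,24,215) shift cm [10.98 19.5   0.43]
(597.5,24,115) shift cm [10.9  19.5  10.42]
[370 160  10  10  83] [374.5 164.4]
[330 166  15  13 166] [336.9 172.1]
```

View pics/c.png

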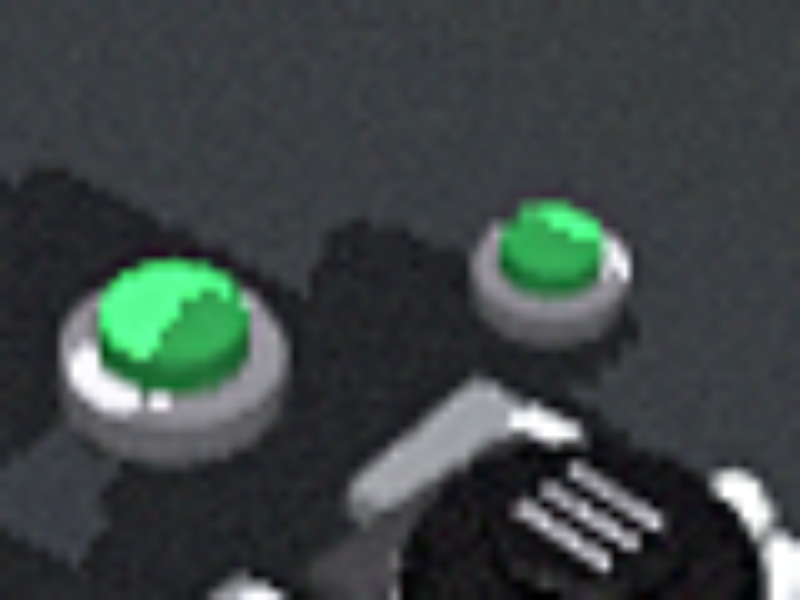

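The picture shows the large button (crop pixel 170,320) back up. Its centroid is at (336.9,172.1), the same as before the press. Next is yellow, approached around black.

>>> servo_tool(targets=[[[0,0,3.5,0,0,0,0],[0,0,7,0,0,0,0],[0,0,10.5,0,0,0,0],[0,0,13.5,0,0,0,0],[0,1.5,16,0.3,0,0,0],[0,4,17.3,0.4,0,0,0],[0,7,18.2,0.4,0,0,0],[0,9.5,19.0,0.4,0,0,0],[0,10.9,19.5,0.4,0,0,0],[0,10.9,19.5,0.4,0,0,0]]])

```text
t: 6.07
eef_pos: [596.2, 23.2, 209.5]
ee_rot: [0.988, 0.151, -0.0, -0.001]
ft_force: [0.4, 0.2, 0.3]
opening: 0.6
```

```bash
python3 to.py "(597.5,24,125)" "(597.5,24,115)"; python3 - <<'E'
from rig import env
from h import *
c=env.read_camera('wrist');a=c['pixels']
H,S,V=cv2.split(cv2.cvtColor(a,cv2.COLOR_RGB2HSV))
for b,s,ce in blobs((H>18)&(H<35)&(S>120)&(V>60),300): print(s,ce.round(1),ray(c,ce,75),ray(c,ce,90))
print(proj(c,(597.5,24,90)))
cv2.imwrite('pics/d.png',a[:,:,::-1])
E
```

```text
t 6.07 tcp [596.2  23.2 209.5] zaxis [-4.0e-04  1.6e-03 -1.0e+00] F [0.36 0.18 0.34] open 0.6 j [-0.15  0.12  1.69  0.    1.33  1.11]
(597.5,24,125) shift cm [ 0.15 -0.02  8.45]
(597.5,24,115) shift cm [ 0.15 -0.02  9.45]
[ 275  177   84   83 5204] [316.7 217.9] [599.91478234  25.74887238  75.        ] [603.35347074  26.79358543  90.        ]
[308 371   6  83 353] [310.1 415.1] [423.45728156 -23.49667888  75.        ] [435.33624711 -20.09646323  90.        ]
[322 372   6  82 352] [324.6 414.9] [427.61050193 -35.87828857  75.        ] [439.29081154 -31.88583843  90.        ]
[317.94739626 226.27279464]
```

View pics/d.png

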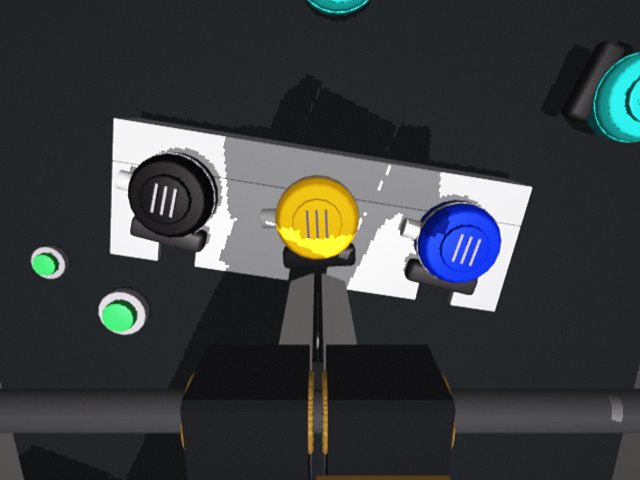

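The wrist view shows the yellow cover's inner disc centred at about (317,221). My estimate projects to (318,226), so the two agree within about 3 mm. I'll blend them to (598.5, 24.5) and go down to z 115.

>>> servo_tool(targets=[[[0,0.25,0,2.5,0,0,0],[0,0.25,0,5,0,0,0],[0,0.25,0,7,0,0,0],[0,0.25,0,8.5,0,0,0],[0,0.25,0,9.2,0,0,0],[0,0.25,0,9.4,0,0,0],[0,0.25,0,9.4,0,0,0],[0,0.25,0,9.4,0,0,0]]])

```text
t: 6.78
eef_pos: [597.4, 24.4, 116.6]
ee_rot: [0.988, 0.152, 0.0, -0.001]
ft_force: [0.3, 0.5, -0.0]
opening: 0.7
```

```bash
python3 to.py "(598.5,24.5,115)"; python3 - <<'E'
from rig import env
from h import *
a=env.read_camera('scene')['pixels'];b=env.read_camera('wrist')['pixels']
cv2.imwrite('pics/e.png',np.hstack([cv2.resize(a[110:290,240:440],(400,360)),cv2.resize(b,(400,360))])[:,:,::-1])
E
```

```text
t 6.78 tcp [597.4  24.4 116.6] zaxis [ 3.0e-04  1.5e-03 -1.0e+00] F [ 0.29  0.46 -0.05] open 0.7 j [-0.15  0.22  1.76  0.    1.16  1.12]
(598.5,24.5,115) shift cm [0.1  0.03 0.16]
```

View pics/e.png

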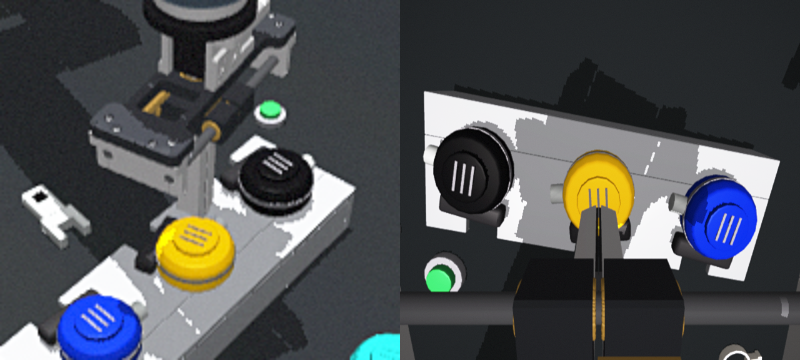

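The pictures show the fingertips above the yellow centre (scene crop 195,230; wrist 598,205), with nothing touched. I'll trim slightly and hold.

>>> servo_tool(targets=[[[0,0.1,0,0.15,0,0,0],[0,0.1,0,0.15,0,0,0],[0,0.1,0,0.15,0,0,0],[0,0.1,0,0.15,0,0,0],[0,0.1,0,0.15,0,0,0],[0,0.1,0,0.15,0,0,0],[0,0.1,0,0.15,0,0,0],[0,0.1,0,0.15,0,0,0],[0,0.1,0,0.15,0,0,0],[0,0.1,0,0.15,0,0,0]]])

```text
t: 7.72
eef_pos: [598.8, 24.6, 115.5]
ee_rot: [0.988, 0.152, 0.001, -0.001]
ft_force: [-0.0, -0.1, 0.9]
opening: 0.4
```

>>> servo_tool(targets=[[[0,0,0,0,0,0,0],[0,0,0,0,0,0,0],[0,0,0,0,0,0,0],[0,0,0,0,0,0,0],[0,0,0,0,0,0,0],[0,0,0,0,0,0,0],[0,0,0,0,0,0,0],[0,0,0,0,0,0,0],[0,0,0,0,0,0,0],[0,0,0,0,0,0,0]]])

```text
t: 8.55
eef_pos: [598.8, 24.6, 115.5]
ee_rot: [0.988, 0.152, 0.001, -0.001]
ft_force: [0.0, 0.3, -0.0]
opening: 0.8
```

>>> servo_tool(targets=[[[0,0,0,0,0,0,0],[0,0,0,0,0,0,0],[0,0,0,0,0,0,0],[0,0,0,0,0,0,0],[0,0,0,0,0,0,0],[0,0,0,0,0,0,0],[0,0,0,0,0,0,0],[0,0,0,0,0,0,0],[0,0,0,0,0,0,0],[0,0,0,0,0,0,0]]])

```text
t: 9.38
eef_pos: [598.8, 24.6, 115.5]
ee_rot: [0.988, 0.152, 0.001, -0.001]
ft_force: [-0.3, -1.5, 0.7]
opening: 0.6
```

>>> servo_tool(targets=[[[0,0,0,0,0,0,0],[0,0,0,0,0,0,0],[0,0,0,0,0,0,0],[0,0,0,0,0,0,0],[0,0,0,0,0,0,0],[0,0,0,0,0,0,0],[0,0,0,0,0,0,0],[0,0,0,0,0,0,0],[0,0,0,0,0,0,0],[0,0,0,0,0,0,0]]])

```text
t: 10.22
eef_pos: [598.8, 24.7, 115.5]
ee_rot: [0.988, 0.152, 0.001, -0.001]
ft_force: [1.0, 0.1, -0.1]
opening: 0.9
```

```bash
python3 to.py "(598.5,24.5,115)" "(598,24,215)" "(431,-2,215)"
```

```text
t 10.22 tcp [598.8  24.7 115.5] zaxis [ 0.0011  0.0013 -1.    ] F [ 0.98  0.05 -0.13] open 0.9 j [-0.15  0.22  1.76  0.    1.16  1.12]
(598.5,24.5,115) shift cm [-0.03  0.01  0.05]
(598,24,215) shift cm [-0.08  0.03 -9.95]
(431,-2,215) shift cm [-16.79  -2.5   -9.97]
```

The hold lasted 3.4 s with no movement. Next I'll rise and go over the adapter.

>>> servo_tool(targets=[[[0,0,0,-2.5,0,0,0],[0,0,0,-5.5,0,0,0],[0,-1,0,-8,0,0,0],[0,-3.5,-0.5,-9,0,0,0],[0,-6.5,-1,-9,0,0,0],[0,-9.5,-1.5,-9,0,0,0],[0,-12.5,-2,-9,0,0,0],[0,-15,-2.3,-9,0,0,0],[0,-16.8,-2.5,-9,0,0,0],[0,-16.8,-2.5,-9,0,0,0]]])

```text
t: 11.05
eef_pos: [428.9, -2.1, 205.1]
ee_rot: [0.989, 0.151, 0.001, -0.0]
ft_force: [-0.0, -1.2, -0.2]
opening: 0.2
```

```bash
python3 to.py "(431,-2,39)"; python3 - <<'E'
from rig import env
from h import *
c=env.read_camera('wrist');a=c['pixels']
print(proj(c,(431,-2,14)))
cv2.imwrite('pics/f.png',a[:,:,::-1])
E
```

```text
t 11.05 tcp [428.9  -2.1 205.1] zaxis [ 0.0011  0.0011 -1.    ] F [-0.04 -1.15 -0.22] open 0.2 j [-0.27 -0.31  2.1   0.    1.35  1.  ]
(431,-2,39) shift cm [ 0.18  0.07 16.61]
[318.70835427 206.22266789]
```

View pics/f.png

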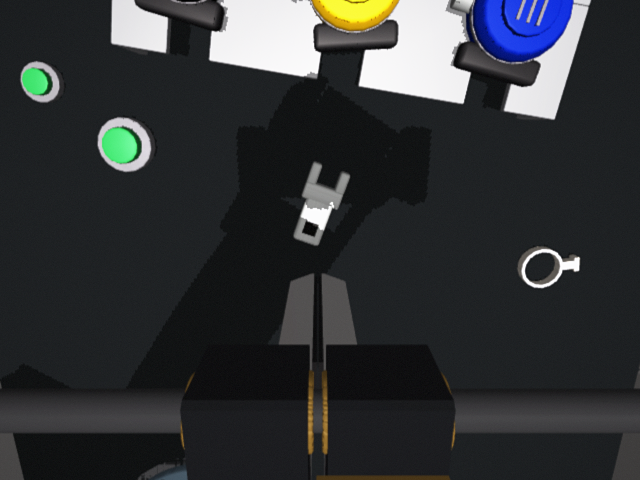

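The wrist view shows the adapter running from (308,243) to (333,165), so its middle is at about (320,204). My estimate projects to (319,206), which agrees. The clamp at (541,266) is well away. Going down.

>>> servo_tool(targets=[[[0,0.2,0.1,3,0,0,0],[0,0.2,0.1,6,0,0,0],[0,0.2,0.1,9,0,0,0],[0,0.2,0.1,12,0,0,0],[0,0.2,0.1,14.5,0,0,0],[0,0.2,0.1,16,0,0,0],[0,0.2,0.1,16.5,0,0,0],[0,0.2,0.1,16.5,0,0,0],[0,0.2,0.1,16.5,0,0,0],[0,0.2,0.1,16.5,0,0,0]]])

```text
t: 11.93
eef_pos: [434.6, -2.6, 41.9]
ee_rot: [0.989, 0.151, 0.003, 0.0]
ft_force: [-0.3, -0.4, 0.5]
opening: 0.5
```

```bash
python3 to.py "(431.5,-2.5,39)"; python3 - <<'E'
from rig import env
from h import *
a=env.read_camera('scene')['pixels'];b=env.read_camera('wrist')['pixels']
cv2.imwrite('pics/g.png',np.hstack([cv2.resize(a[110:290,200:400],(400,360)),cv2.resize(b,(400,360))])[:,:,::-1])
E
```

```text
t 11.93 tcp [434.6  -2.6  41.9] zaxis [ 5.2e-03  3.0e-04 -1.0e+00] F [-0.32 -0.4   0.48] open 0.5 j [-0.27 -0.04  2.2   0.    0.98  1.  ]
(431.5,-2.5,39) shift cm [-0.3  -0.1   0.29]
```

View pics/g.png

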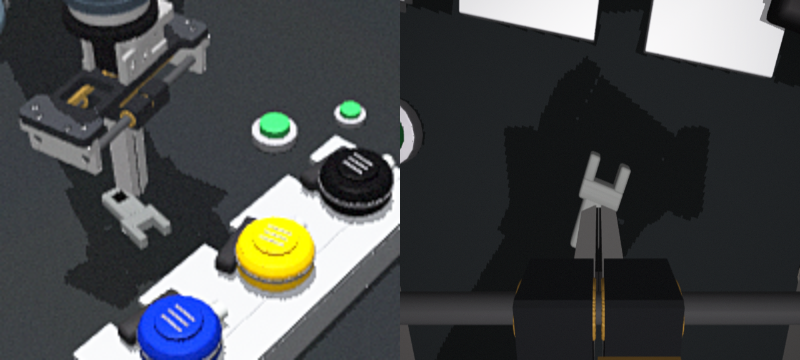

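The fingertips are over the adapter, 28 mm above it and about 3 mm too far in +x. I'll trim, then hold.

>>> servo_tool(targets=[[[0,-0.3,-0.1,0.3,0,0,0],[0,-0.3,-0.1,0.3,0,0,0],[0,-0.3,-0.1,0.3,0,0,0],[0,-0.3,-0.1,0.3,0,0,0],[0,-0.3,-0.1,0.3,0,0,0],[0,-0.3,-0.1,0.3,0,0,0],[0,-0.3,-0.1,0.3,0,0,0],[0,-0.3,-0.1,0.3,0,0,0],[0,-0.3,-0.1,0.3,0,0,0],[0,-0.3,-0.1,0.3,0,0,0]]])

```text
t: 12.87
eef_pos: [431.2, -2.5, 38.8]
ee_rot: [0.989, 0.151, 0.003, 0.0]
ft_force: [0.0, -0.1, -0.1]
opening: 0.4
```

>>> servo_tool(targets=[[[0,0,0,0,0,0,0],[0,0,0,0,0,0,0],[0,0,0,0,0,0,0],[0,0,0,0,0,0,0],[0,0,0,0,0,0,0],[0,0,0,0,0,0,0],[0,0,0,0,0,0,0],[0,0,0,0,0,0,0],[0,0,0,0,0,0,0],[0,0,0,0,0,0,0]]])

```text
t: 13.7
eef_pos: [431.2, -2.5, 38.8]
ee_rot: [0.989, 0.151, 0.003, 0.0]
ft_force: [0.2, 0.7, -0.5]
opening: 0.4
```

>>> servo_tool(targets=[[[0,0,0,0,0,0,0],[0,0,0,0,0,0,0],[0,0,0,0,0,0,0],[0,0,0,0,0,0,0],[0,0,0,0,0,0,0],[0,0,0,0,0,0,0],[0,0,0,0,0,0,0],[0,0,0,0,0,0,0],[0,0,0,0,0,0,0],[0,0,0,0,0,0,0]]])

```text
t: 14.53
eef_pos: [431.2, -2.5, 38.8]
ee_rot: [0.989, 0.151, 0.003, 0.0]
ft_force: [0.1, -0.2, -0.7]
opening: 0.4
```

>>> servo_tool(targets=[[[0,0,0,0,0,0,0],[0,0,0,0,0,0,0],[0,0,0,0,0,0,0],[0,0,0,0,0,0,0],[0,0,0,0,0,0,0],[0,0,0,0,0,0,0],[0,0,0,0,0,0,0],[0,0,0,0,0,0,0],[0,0,0,0,0,0,0],[0,0,0,0,0,0,0]]])

```text
t: 15.37
eef_pos: [431.2, -2.5, 38.8]
ee_rot: [0.989, 0.151, 0.003, 0.0]
ft_force: [0.4, -1.1, -1.0]
opening: 0.6
```

```bash
python3 to.py "(431.5,-2.5,39)"; python3 - <<'E'
from rig import env
from h import *
a=env.read_camera('scene')['pixels'];b=env.read_camera('wrist')['pixels']
cv2.imwrite('pics/k.png',np.hstack([cv2.resize(a[110:290,200:400],(400,360)),cv2.resize(b,(400,360))])[:,:,::-1])
E
```

```text
t 15.37 tcp [431.2  -2.5  38.8] zaxis [ 5.2e-03  3.0e-04 -1.0e+00] F [ 0.44 -1.12 -1.  ] open 0.6 j [-0.27 -0.04  2.21  0.    0.97  1.  ]
(431.5,-2.5,39) shift cm [ 0.03  0.01 -0.02]
```

View pics/k.png

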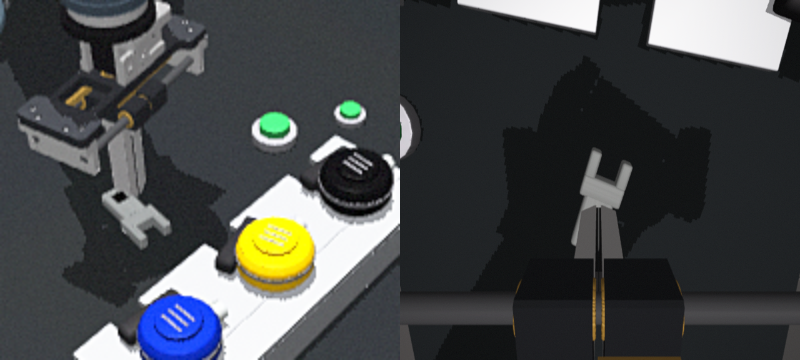

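The tip is steady over the middle of the adapter (scene crop about 130,200). The button is up and nothing has been disturbed, so I'm handing in.

```bash
python3 -c "
from rig import env
print(env.finish_job())"
```

```text
the job is handed in; nothing more can be done
None
```

The job is done in the order asked and handed in at about 15.5 s, with the arm still pointing at the adapter; no verdict was reported.

- **Button:** I pressed the larger green button until it reached its stop. The force rose from 10.7 to 16.9 N while the tip stayed at z = 16.0 mm. After I lifted off, a scene picture showed it back up where it was before.
- **Yellow second stage:** I held the closed fingertips about 25.5 mm above the middle of its front cover for more than 2.5 s, without measurable movement.
- **Adapter:** I finished about 25 mm above its middle, steady for more than 2 s, with wrist force at noise level and nothing disturbed in the last pictures.

The camera views disagreed by about 2–3 mm on the button, yellow-stage and adapter positions, so I used blended values.

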